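# Set a strip's overhang for the vibrating-strip experiment

## Task

Get the strip ready for the vibrating-strip experiment: with your fingertips, without picking it up, slide the yellow strip with the red end out over the blue edge of the white platform until just the red part overhangs, the line where red meets yellow lying right along that edge, the strip pointing straight out and lying flat. Then press it firmly down onto the platform from above with the fingertips and finish while still holding it pressed there, ready to be twanged. Leave everything else where it stands.

Things in the scene. Friction and masses are not known exactly. Their poses are not given: they have to be found in the camera images.
- platform: White slab 300 x 190 x 50 mm, fixed to the table; origin under its centre (on the table), +z up, top face 50 mm above. Its +x axis points out through the working edge: the 190 mm side whose rim and end face are blue, 150 mm from the centre. The other three sides are plain white. Smooth top (friction with the strip about 0.25, fingertips grip the strip better); the strip slides on it under a light push or under a fingertip that presses and drags it.
- edge (a point): Middle of the blue working edge, at the height of the platform's top face (150 mm from the platform's centre along its +x, 50 mm up). Axes as the platform's: +x straight out over the edge, +y along the edge, +z up.
- strip: Loose flat yellow plastic measuring strip, 200 x 40 mm and 6 mm thick, about 50 g, lying on the platform; origin at the centre of its underside, +x along its length towards the end that is to stick out, +z up. Black tick marks every 10 mm along one side; the last 60 mm, at the end that is to stick out, are red all round, the other 140 mm yellow.
- strip_line (a point): Middle of the line across the strip where red meets yellow, on its upper face: 40 mm from the strip's centre along +x, so 60 mm from the end that is to stick out and 140 mm from the other end. Axes as the strip's.
- weight: Bystander: loose brass weight with a small grip knob, 28 mm wide, 40 mm tall, standing on the platform's top at a back corner (away from the blue edge); origin under its centre.
- cap: Bystander: loose white bottle cap with a blue disc, 36 mm wide, 16 mm high, on the table beside the platform; origin under its centre.
- eraser: Bystander: loose white eraser 50 x 22 x 14 mm on the table; origin under its centre, +x along its length.
- bottle: Bystander: loose clear bottle with white cap, 60 mm wide, 150 mm tall, on the table; origin under its centre.
- tank: Bystander: loose open clear tank 110 x 80 x 75 mm on the table; origin under its centre.
- kitbox: Bystander: loose yellow and black box 110 x 160 x 60 mm on the table; origin under its centre.
- cylinder: Bystander: loose clear measuring cylinder with blue rings, foot 80 mm wide, tube 38 mm wide, 203 mm tall, on the table; origin under its centre.
Not all that is in view belongs to the job. There is more than one size of the strip; the one meant has the size given above.

How it is judged:
By the outcome, as a careful person would: the job done as asked, in the order asked, and still so for the second after the job is handed in, while the arm keeps its last pose, push and grip.
It also fails if it takes over 38 s, if anything falls off the work surface, if the arm or the gripper's body presses on something with over 40 N, if the wrist force passes 120 N, or if a joint passes its speed limit or range.

## Robot

A 6-joint arm with a two-finger parallel gripper is mounted at the origin on the work surface. World frame = base frame: x ahead of the robot, y to its left, z up, the work surface at z = 0. Lengths are in m, angles in rad, forces in N, time in s.
With the tool pointing down it reaches from about 0.275 to 0.75 m from the base axis. Payload 10.2 kg.
Tool frame: the origin (TCP) lies at the very end of the fingers, on their centre line; the grasp point (between the pads) lies 19 mm behind it (arm.hold_point_z is the distance from the TCP to the grasp point, in m); z points along the fingers, x is the direction in which the jaws open and shut, and the axes are right-handed (so a half turn about z gives the same grasp; the last joint's range is limited). The gripper opens to 85 mm and grips with 20 to 120 N. Pads are 22 mm wide; open, the fingers measure 114 mm over their backs; the gripper's body (76 mm by 85 mm) begins 54 mm behind the grasp point. The pads swing forward as they close: fully open they stand 13 mm farther back than shut.
Start: joints at [-1.514, 0.313, 1.498, -0, 1.331, -0.223], TCP at [0.145, -0.505, 0.231] pointing down, gripper open.
Joint ranges: [-2.94, 2.94], [-0.97, 2.17], [0.19, 2.56], [-1.23, 4.37], [0.02, 3.11], [-2.88, 2.88]. Speed limits (rad/s): [2.39, 2.39, 3.01, 3.14, 3.14, 3.14].

## Interface

Orientations are given as a unit quaternion [x, y, z, w].
In Python, from bench import arm, cams gives the robot as it stands. The module is installed in compiled form; this text tells all that it offers.
- The arm moves only by the shell command python3 -m handwheel 'ROWS' [OPENING] [FORCE]. ROWS is JSON, a list of rows, each a list of 4 numbers: the shift along the world's x, y, z in cm, then the turn about the world's z in rad. A call has 1 to 8 rows; each row is the pose to reach, as a shift and turn from the pose measured when the call began; what a row does not reach only later rows make up. A row lasts 1/8 s, in which the tool goes at most 62.5 mm and 10.7 degrees, less where a joint would pass 70% of its speed; a pose out of reach is approached as far as the arm can. A call with a gripper value outside its range is refused whole. OPENING is the opening, from -1 (shut) to 1 (fully open), so that 0 is half open, set as the call begins (- or left out, the last holds). The fingers move at their own pace and stop on an object; FORCE is the grip in N (left out, the last holds). Time passes only in rows, so rows that repeat a pose let the fingers close. It gives the time, the measured TCP pose, the force and the opening at its end, in the units of the state.
- arm.sense(): the state, without advancing time (a new reading comes with each control period).
- cams.capture(name): name is "scene" or "side" or "wrist"; returns the picture (384x512x3 uint8, red, green, blue); there is no depth.
- cams.calibration(name): a dict with "fx", "fy", "cx", "cy" (pixels), "R" (3x3) and "t" (3): a world point X has camera coordinates R X + t; the wrist camera has in their place "T_tool_cam" (4x4, takes a point from camera to tool coordinates, whose origin is the TCP and whose axes are the tool frame's). Camera axes: x right, y down, z forward; pixel columns grow to the right and rows downward; lengths in m; the calibration is good to about 2 mm. The wrist camera is an equidistant fisheye: a pixel r from the principal point sees the ray r / f radians off the axis. A picture is of the moment at which its call begins: read the wrist's pose just before it. calibration takes no time and is no camera call.
- arm.sign_off(): hands the job in, once; it reports no verdict.
The state is a dict: "time_s": time; "q": joint angles; "qd": joint speeds; "effort": joint torques, N m; "ee_pos": TCP position; "tool_rot": TCP orientation; "ft_force": force on the tool from outside, world axes, zero at the start; "moment": the same for the moment, N m; "gripper_width": opening from 0.0 (shut) to 1.0 (fully open).
Only numpy, scipy, OpenCV 4.12 (cv2) and the standard library are available. Lean on these libraries where they do the work, as an engineer would, in place of code of your own. Each camera call takes 0.05 s, during which the arm holds its last target.

## Working session

There is one attempt and no reset: what is moved stays moved. The work goes in short steps, Python scripts to look and compute and a shell command to move; the robot and the scene stay as the last step left them, time stands still between calls to the robot, and variables do not carry over. Pictures are saved under pics/ and viewed, and the job is handed in when it is done.

```bash
mkdir -p pics
python3 - <<'E'
from bench import arm,cams
import cv2
s=arm.sense();print(s)
for n in("scene","side","wrist"):
    im=cams.capture(n);cv2.imwrite(f"pics/{n}0.png",im[:,:,::-1])
    print(n,cams.calibration(n))
E
```

```text
{'time_s': 0.0, 'q': array([-1.51440269e+00,  3.13460825e-01,  1.49846538e+00, -9.77163690e-06,
        1.33096903e+00, -2.23397225e-01]), 'qd': array([ 2.02658885e-03,  4.97537863e-04,  1.92288658e-04,  6.62475552e-05,
       -2.09484440e-04,  3.05835688e-04]), 'effort': array([-2.80685606e-05, -4.12265289e+01, -2.59740472e+01, -1.53611377e-04,
        4.17015268e-03, -9.85819746e-07]), 'ee_pos': array([ 0.14495347, -0.50432168,  0.23071888]), 'tool_rot': array([ 7.98797953e-01, -6.01599041e-01, -4.24140031e-04, -4.94273743e-04]), 'ft_force': array([ 0.44182038, -0.88073374, -0.23682498]), 'moment': array([ 0.00044017, -0.06004884, -0.02516935]), 'gripper_width': 0.998687668451314}
scene {'fx': 364.0206642940339, 'fy': 364.0206642940339, 'cx': 256.7501722976966, 'cy': 192.1306501577888, 'R': array([[ 0.59478958,  0.80383194, -0.00892   ],
       [ 0.42551992, -0.32423575, -0.84486921],
       [-0.68202504,  0.49872376, -0.53489855]]), 't': array([-0.29611271, -0.12581933,  1.45004557])}
side {'fx': 465.9835986412469, 'fy': 465.9835986412469, 'cx': 258.6888786127621, 'cy': 189.71373723802753, 'R': array([[ 0.99166277, -0.1281058 , -0.01392309],
       [-0.09527784, -0.65618588, -0.7485601 ],
       [ 0.08675875,  0.74364575, -0.66292075]]), 't': array([-0.45893366,  0.121432  ,  1.28791636])}
wrist {'fx': 297.3186396354542, 'fy': 297.3186396354542, 'cx': 258.2945738585384, 'cy': 192.04493764731032, 'T_tool_cam': array([[ 9.99998327e-01, -1.74382232e-03, -5.51996166e-04,
        -2.00454812e-04],
       [ 1.82900542e-03,  9.50214123e-01,  3.11592321e-01,
        -7.96433230e-02],
       [-1.88470914e-05, -3.11592809e-01,  9.50215723e-01,
        -1.41070793e-01],
       [ 0.00000000e+00,  0.00000000e+00,  0.00000000e+00,
         1.00000000e+00]])}
```

View pics/scene0.png

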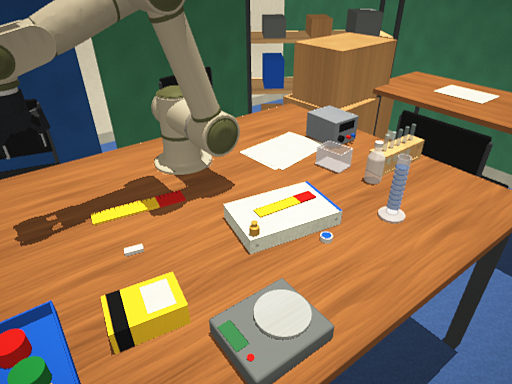

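View pics/side0.png

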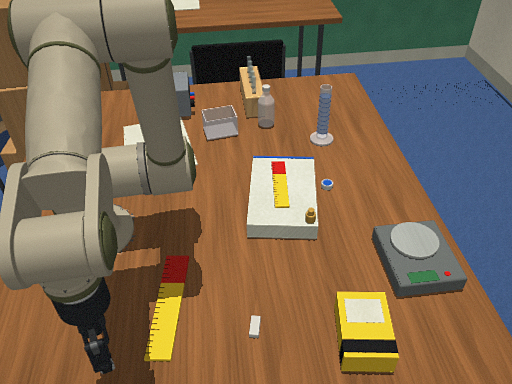

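View pics/wrist0.png

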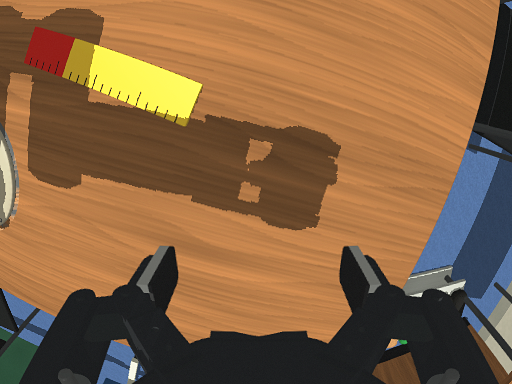

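Two candidates. A: the strip on the platform (scene ~(285,205), side ~(281,185)). B: the strip on the table (scene ~(138,207), side ~(170,305)), which looks larger. A fits "lying on the platform". I'll confirm by measuring both and viewing a crop.

```bash
cat > h.py <<'E'
import numpy as np,cv2
from bench import arm,cams
from scipy.spatial.transform import Rotation as Ro
def ray(n,uv,z,cal=None,pose=None):
    c=cams.calibration(n);uv=np.atleast_2d(uv).astype(float)
    x=(uv[:,0]-c['cx'])/c['fx'];y=(uv[:,1]-c['cy'])/c['fy']
    if n=='wrist':
        r=np.hypot(x,y);k=np.where(r>1e-9,np.sin(r)/np.maximum(r,1e-9),1)
        d=np.c_[x*k,y*k,np.cos(r)];T=c['T_tool_cam'];p,q=pose;R=Ro.from_quat(q).as_matrix()
        d=d@T[:3,:3].T@R.T;o=R@T[:3,3]+p
    else:
        R=c['R'];d=np.c_[x,y,np.ones(len(x))]@R;o=-R.T@c['t']
    return o+d*((z-o[2])/d[:,2])[:,None]
def masks(im):
    h=cv2.cvtColor(im,cv2.COLOR_RGB2HSV);H,S,V=cv2.split(h)
    red=((H<6)|(H>174))&(S>170)&(V>90)
    yel=(H>20)&(H<35)&(S>150)&(V>90)
    blue=(H>100)&(H<125)&(S>150)&(V>90)
    return [m.astype(np.uint8) for m in (red,yel,blue)]
def blobs(m,amin=15):
    n,l,s,c=cv2.connectedComponentsWithStats(m)
    return [(i,s[i,4],s[i,:4],c[i]) for i in range(1,n) if s[i,4]>=amin],l
E
python3 - <<'E'
from h import *
np.set_printoptions(precision=4,suppress=True)
for n in('scene','side'):
    im=cv2.imread(f'pics/{n}0.png')[:,:,::-1].copy()
    for nm,m in zip(('red','yel','blue'),masks(im)):
        b,l=blobs(m)
        for i,a,bb,c in b:
            z=.056 if n=='scene' and 240<c[0]<330 or n=='side' and 240<c[0]<330 and c[1]<230 else .006
            if nm=='blue': z=.05
            pts=np.argwhere(l==i)[:,::-1]
            w=ray(n,pts,z)[:,:2].astype(np.float32)
            if a<5000:print(n,nm,a,bb,c.round(1),'rect',cv2.minAreaRect(w))
    x0,y0=(210,170) if n=='scene' else (235,140)
    cv2.imwrite(f'pics/{n}0c.png',cv2.resize(cv2.cvtColor(im[y0:y0+100,x0:x0+140],cv2.COLOR_RGB2BGR),None,fx=5,fy=5,interpolation=2))
E
```

```text
scene red 303 [155 190  31  18] [170.1 198.4] rect ((0.23254962265491486, -0.16081026196479797), (0.08584310859441757, 0.07381914556026459), 80.04125213623047)
scene red 135 [294 191  22  12] [304.6 196.2] rect ((0.5481063723564148, 0.1465631127357483), (0.056378837674856186, 0.04141133278608322), 83.21563720703125)
scene red 949 [  0 329  32  39] [ 13.1 347.4] rect ((0.5473432540893555, -0.6533471345901489), (0.05437402054667473, 0.09996691346168518), 84.37849426269531)
scene red 41 [247 354   7   7] [250.1 357. ] rect ((0.8855245113372803, -0.30161428451538086), (0.011001418344676495, 0.012013831175863743), 53.9992790222168)
scene yel 788 [ 91 197  68  28] [123.7 210.6] rect ((0.20792299509048462, -0.30512332916259766), (0.20049385726451874, 0.0720972865819931), 81.05313873291016)
scene yel 385 [254 196  46  21] [276.6 206.2] rect ((0.5375623106956482, 0.0467410534620285), (0.1399804949760437, 0.04219600185751915), 84.15423583984375)
scene yel 15 [250 225   9   5] [254.9 227.5] rect ((0.5806030631065369, -0.06772124022245407), (0.02158522419631481, 0.013798573985695839), 77.9989471
[... 2312 characters left out ...]
4555664), (0.2055400311946869, 0.059819385409355164), 81.43584442138672)
side yel 1720 [334 292  61  59] [361.9 319.3] rect ((0.6555725336074829, -0.36942970752716064), (0.15385212004184723, 0.12619663774967194), 81.20240020751953)
side yel 1055 [341 352  58  21] [369.1 361.5] rect ((0.6397798657417297, -0.4706366956233978), (0.04452899098396301, 0.1252620965242386), 80.71858978271484)
side blue 105 [253 156  60   3] [282.2 156.9] rect ((0.5643848180770874, 0.20200619101524353), (0.008522567339241505, 0.18372471630573273), 79.19921875)
side blue 34 [323 180   9   5] [327.1 182. ] rect ((0.6730747818946838, 0.06467379629611969), (0.017959661781787872, 0.023301783949136734), 81.71587371826172)
```

```bash
python3 -c "
import cv2,numpy as np
a=cv2.imread('pics/side0c.png');cv2.imwrite('pics/s.png',a)"
```

```text
(no output)
```

View pics/side0c.png

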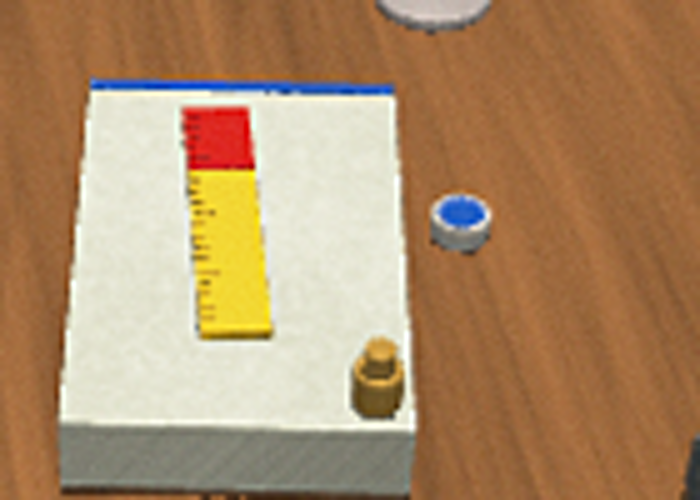

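View pics/scene0c.png

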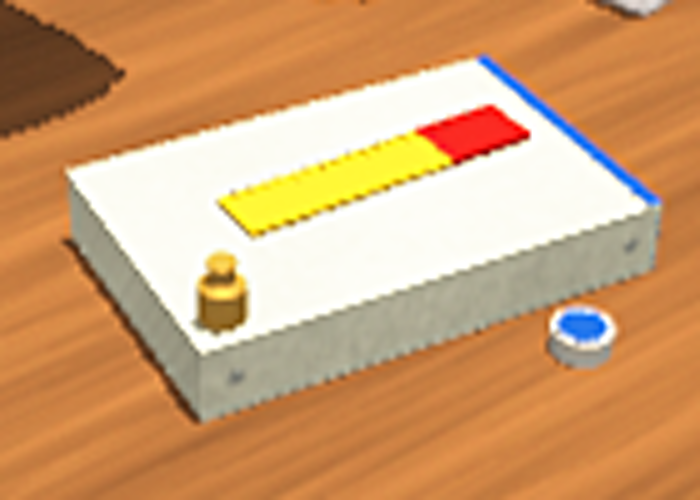

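A is confirmed: it measures about 196 x 41 mm on the z=0.056 plane, against about 280 x 60 mm for B. The side crop shows red nearest the blue edge, and the red/yellow line is about 90 mm short of it. The strip's yaw is about 84° and the platform's about 80°. I'll move above the strip for a closer look.

```bash
python3 -m handwheel '[[2.5,3.5,0.5,-0.03],[5.5,7.5,1,-0.07],[8.5,11.5,1.5,-0.1],[11.5,15.5,2,-0.13],[14.5,19.5,2,-0.17],[17.5,23.5,2,-0.2],[20.5,27.5,2,-0.23],[23.5,31.5,2,-0.26]]' -0.2 40
```

```text
time_s: 1.15
ee_pos: [0.3807, -0.1879, 0.2509]
tool_rot: [0.714, -0.7, -0.0, -0.0]
ft_force: [0.9, -2.0, 0.3]
gripper_width: 0.4
```

```bash
python3 -m handwheel '[[3,4,0,-0.03],[6,8,0,-0.06],[9,12,0,-0.09],[12,16,0,-0.12],[14,19.5,0,-0.12],[15,21,0,-0.12],[15,21,0,-0.12],[15,21,0,-0.12]]'
cat >> h.py <<'E'
def look(tag):
    s=arm.sense();im=cams.capture('wrist')
    cv2.imwrite(f'pics/{tag}.png',im[:,:,::-1])
    return im,(s['ee_pos'],s['tool_rot']),s
E
python3 - <<'E'
from h import *
im,p,s=look('w1');print(s);np.save('p1.npy',np.r_[p[0],p[1]])
E
```

```text
time_s: 2.15
ee_pos: [0.5303, 0.021, 0.2509]
tool_rot: [-0.67, 0.742, 0.0, 0.0]
ft_force: [-0.6, 0.9, 0.1]
gripper_width: 0.399
{'time_s': 2.15, 'q': array([-1.81616946e-01,  3.11799643e-01,  1.44772848e+00,  5.65240860e-04,
        1.38211565e+00,  1.49150657e+00]), 'qd': array([-0.0063929 , -0.0054233 ,  0.00125074, -0.00019443,  0.00020588,
        0.00238993]), 'effort': array([ 6.98984060e-01, -4.12520456e+01, -2.64903510e+01,  2.48219550e-02,
       -2.64731258e-03,  4.38133047e-04]), 'ee_pos': array([0.53027003, 0.02100984, 0.25085383]), 'tool_rot': array([-6.69979757e-01,  7.42379315e-01,  1.89361983e-04,  2.04594301e-04]), 'ft_force': array([-0.56882201,  0.92765427,  0.06943462]), 'moment': array([-0.03463032,  0.04569391,  0.06773845]), 'gripper_width': 0.39902736597794425}
```

View pics/w1.png

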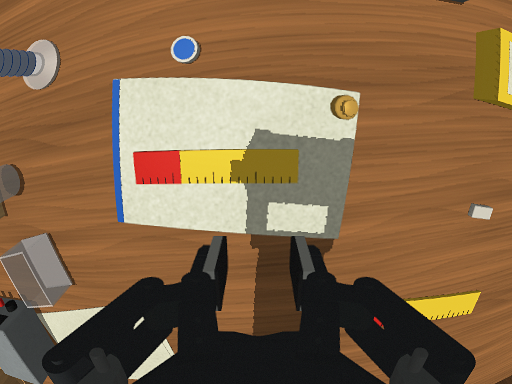

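The wrist view shows the blue rim along columns 113–123 and the strip from (134,167) to (298,167). The red/yellow line is near column 181 and the weight is at (345,107).

```bash
cat >> h.py <<'E'
def linefit(P):
    vx,vy,x,y=cv2.fitLine(P.astype(np.float32),cv2.DIST_HUBER,0,1e-5,1e-5).ravel();return np.array([vx,vy]),np.array([x,y])
def measure(im,p,box):
    x0,y0,x1,y1=box
    red,yel,blue=masks(im)
    h=cv2.cvtColor(im,cv2.COLOR_RGB2HSV);H,S,V=cv2.split(h)
    yel=((H>20)&(H<35)&(S>180)&(V>70)).astype(np.uint8)
    sel=np.zeros_like(red);sel[y0:y1,x0:x1]=1
    red*=sel;yel*=sel;blue*=sel
    # outer rim: leftmost blue pixel in each row (left pixel boundary)
    E=[];
    for r in range(y0,y1):
        c=np.flatnonzero(blue[r])
        if len(c): E.append((c[0]-.5,r))
    E=ray('wrist',E,.05,pose=p)[:,:2]
    d,o=linefit(E[2:-2]); n=np.array([-d[1],d[0]]); n*=np.sign(n[1])
    L=[]
    for r in range(y0,y1):
        c=np.flatnonzero(red[r]);k=np.flatnonzero(yel[r])
        if len(c)>5 and len(k)>5: L.append(((c[-1]+k[0])/2,r))
    Lw=ray('wrist',L,.056,pose=p)[:,:2]
    res={}
    # sides: top/bottom pixels per column of the strip
    m=red|yel
    m=cv2.morphologyEx(m,cv2.MORPH_CLOSE,np.ones((5,5),np.uint8))
    T=[];B=[]
    cs=np.flatnonzero(m.sum(0)>8)
    for c in cs[3:-3]:
        r=np.flatnonzero(m[:,c]);T.append((c,r[0]-.5));B.append((c,r[-1]+.5))
    T=ray('wrist',T,.056,pose=p)[:,:2];B=ray('wrist',B,.056,pose=p)[:,:2]
    dt,ot=linefit(T);db,ob=linefit(B)
    f=lambda d:np.degrees(np.arctan2(d[1]*np.sign(d[1]),d[0]*np.sign(d[1])))
    en=Ro
    ends=E[[0,-1]]
    print('edge out deg',np.degrees(np.arctan2(n[1],n[0])).round(2),'edge ends',ends.round(4).tolist(),'len',np.linalg.norm(ends[0]-ends[1]).round(4))
    print('strip sides deg',f(dt).round(2),f(db).round(2),'width',abs((ob-ot)@np.array([-dt[1],dt[0]])).round(4))
    lm=Lw.mean(0);print('line mid',lm.round(4),'line->edge dist mm',((o-lm)@n*1e3).round(2),'per row range',((o-Lw)@n*1e3).round(1)[[1,len(Lw)//2,-2]])
    mr=(L[0][1]+L[-1][1])/2; lr=ray('wrist',[(np.mean([a for a,_ in L]),mr)],.056,pose=p)[0,:2]
    tang=np.array([n[1],-n[0]])
    print('lateral of strip line from edge middle mm (along +x-ish)',((lr-ends.mean(0))@tang*1e3).round(1))
    rr=np.flatnonzero(m[int(mr)]);a=ray('wrist',[(rr[0]-.5,mr),(rr[-1]+.5,mr)],.056,pose=p)[:,:2]
    print('strip ends',a.round(4).tolist(),'len',np.linalg.norm(a[0]-a[1]).round(4),'centre',a.mean(0).round(4))
E
python3 - <<'E'
from h import *
P=np.load('p1.npy')
im=cv2.imread('pics/w1.png')[:,:,::-1].copy()
measure(im,(P[:3],P[3:]),(105,75,365,228))
E
```

```text
edge out deg 79.77 edge ends [[0.6594, 0.1866], [0.4766, 0.2197]] len 0.1858
strip sides deg 83.88 84.29 width 0.0397
line mid [0.5412 0.1137] line->edge dist mm 92.69 per row range [91.4 92.8 94.1]
lateral of strip line from edge middle mm (along +x-ish) -10.4
strip ends [[0.5488, 0.1738], [0.5263, -0.0242]] len 0.1993 centre [0.5376 0.0748]
```

The numbers hold up: the strip measures 199 x 40 mm and the edge about 186 mm (190 nominal). The strip has to move 92.7 mm outward and turn −4.3°. The jaw axis already lies along the strip, so I'll put both tips on the yellow, centred 45 mm behind the line.

```bash
python3 -m handwheel '[[0.3,2.5,-4,0],[0.6,4.8,-8,0],[0.6,4.8,-12,0],[0.6,4.8,-15,0],[0.6,4.8,-17,0],[0.6,4.8,-17.5,0],[0.6,4.8,-17.5,0],[0.6,4.8,-17.5,0]]'
python3 - <<'E'
from h import *
im,p,s=look('w2');print(s['ee_pos'],s['ft_force'])
E
```

```text
time_s: 3.2
ee_pos: [0.5368, 0.0687, 0.077]
tool_rot: [-0.67, 0.743, -0.0, 0.001]
ft_force: [-0.5, 0.4, 0.1]
gripper_width: 0.399
[0.53675075 0.06870186 0.07696702] [-0.46716921  0.38019593  0.11107505]
```

View pics/w2.png

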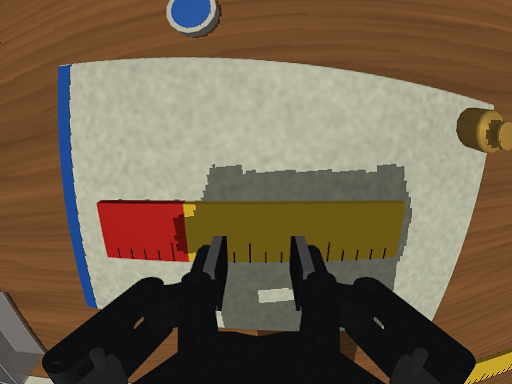

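Both tips are above the strip's yellow part (columns 195–315, strip rows 200–262). I'll lower in small steps and watch the force.

```bash
python3 -m handwheel '[[0,0,-0.5,0],[0,0,-1,0],[0,0,-1.4,0],[0,0,-1.6,0],[0,0,-1.8,0],[0,0,-1.9,0]]'
```

```text
time_s: 4.0
ee_pos: [0.5367, 0.0688, 0.0578]
tool_rot: [-0.67, 0.743, -0.0, 0.001]
ft_force: [0.5, 0.3, 0.1]
gripper_width: 0.4
```

```bash
for i in 1 2 3; do python3 -m handwheel '[[0,0,-0.1,0],[0,0,-0.2,0]]'|grep -E 'ee_pos|force'; done
```

```text
ee_pos: [0.5368, 0.0688, 0.0558]
ft_force: [0.4, -1.4, -0.7]
ee_pos: [0.5374, 0.0688, 0.0551]
ft_force: [-4.8, 0.5, 18.6]
ee_pos: [0.5384, 0.0687, 0.0551]
ft_force: [-5.2, 0.7, 22.6]
```

Contact at z≈0.055 with about 20 N. Next I'll drag about 80 mm out with the turn, under lighter pressure, then look again.

```bash
python3 -m handwheel '[[0.1,0.6,-0.1,-0.01],[0.25,1.5,-0.1,-0.03],[0.45,2.5,-0.1,-0.05],[0.6,3.5,-0.1,-0.075],[0.8,4.5,-0.1,-0.075],[1,5.5,-0.1,-0.075],[1.1,6.3,-0.1,-0.075],[1.1,6.3,-0.1,-0.075]]'
python3 - <<'E'
from h import *
im,p,s=look('w3');print(s['ee_pos'],s['ft_force']);np.save('p3.npy',np.r_[p[0],p[1]])
E
```

```text
time_s: 5.75
ee_pos: [0.5503, 0.1324, 0.0552]
tool_rot: [-0.642, 0.767, -0.003, 0.004]
ft_force: [0.5, 2.1, 8.2]
gripper_width: 0.4
[0.55031135 0.13242622 0.05520681] [0.50651547 2.06471657 8.15712743]
```

View pics/w3.png

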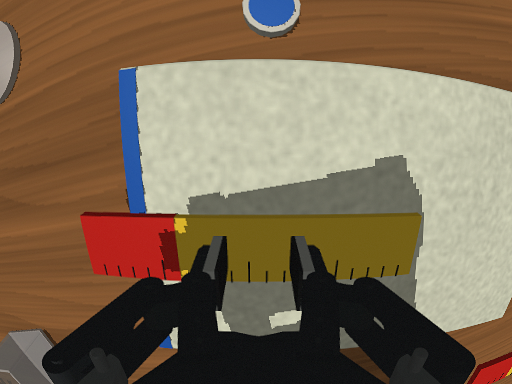

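```bash
cat > m2.py <<'E'
from h import *
def m2(im,p,er,lr,cr):
    "er: rows for blue edge, lr: rows for red/yellow line, cr: columns for upper strip side"
    H,S,V=cv2.split(cv2.cvtColor(im,cv2.COLOR_RGB2HSV))
    red=((H<6)|(H>174))&(S>150)&(V>50);yel=(H>20)&(H<35)&(S>150)&(V>60);blue=(H>100)&(H<125)&(S>150)&(V>60)
    E=[]
    for r in range(*er):
        c=np.flatnonzero(blue[r,:300]); 
        if len(c):E.append((c[0]-.5,r))
    E=ray('wrist',E,.05,pose=p)[:,:2]
    d,o=linefit(E);n=np.array([-d[1],d[0]]);n*=np.sign(n[1])
    n0=np.array([np.cos(np.radians(79.77)),np.sin(np.radians(79.77))])
    L=[]
    for r in range(*lr):
        c=np.flatnonzero(red[r,:350]);k=np.flatnonzero(yel[r,:350])
        if len(c) and len(k):
            k=k[k>c[-1]-3]
            if len(k) and k[0]-c[-1]<5:L.append(((c[-1]+k[0])/2,r))
    Lw=ray('wrist',L,.056,pose=p)[:,:2];dl,ol=linefit(Lw)
    T=[]
    for c in range(*cr):
        r=np.flatnonzero((red|yel)[150:300,c])
        if len(r):T.append((c,r[0]+149.5))
    # top boundary = bottom edge of the visible long side
    f=lambda d:np.degrees(np.arctan2(d[1]*np.sign(d[1]),d[0]*np.sign(d[1]))).round(2)
    a=[f(linefit(ray('wrist',T,z,pose=p)[:,:2])[0]) for z in(.05,.056)]
    g=np.array([-dl[1],dl[0]])
    print('edge out',f(n),'strip',a,'line normal',f(g),'rows',len(L),'px',np.mean(L,0).round(1),'dist mm',((o-ol)@n*1e3).round(2),'w/ nominal n',((o-ol)@n0*1e3).round(2))
    old=np.array([0.568,0.20315])
    print('edge pt offset from first look mm',((o-old)@n0*1e3).round(2),'dist by old edge',((old-ol)@n0*1e3).round(2))
E
python3 - <<'E'
from m2 import *
P=np.load('p3.npy');im=cv2.imread('pics/w3.png')[:,:,::-1].copy()
m2(im,(P[:3],P[3:]),(75,205),(219,272),(100,400))
E
```

```text
edge out 79.8 strip [np.float32(79.81), np.float32(79.81)] line normal 79.64 rows 53 px [176.3 245. ] dist mm 27.77 w/ nominal n 27.81
edge pt offset from first look mm 0.25 dist by old edge 27.56
```

The strip is parallel to the platform's axis (79.8° for both) with 27.7 mm to go. I'll continue straight out.

```bash
python3 -m handwheel '[[0.12,0.7,-0.1,0],[0.25,1.4,-0.1,0],[0.37,2.1,-0.1,0],[0.44,2.5,-0.1,0],[0.47,2.67,-0.1,0],[0.47,2.67,-0.1,0],[0.47,2.67,-0.1,0]]'
python3 - <<'E'
from m2 import *
im,p,s=look('w4');print(s['ee_pos'],s['ft_force']);np.save('p4.npy',np.r_[p[0],p[1]])
m2(im,p,(75,195),(219,272),(120,380))
E
```

```text
time_s: 6.68
ee_pos: [0.5558, 0.1592, 0.0552]
tool_rot: [-0.642, 0.767, -0.004, 0.005]
ft_force: [0.4, 0.2, 7.9]
gripper_width: 0.399
[0.55582288 0.15919174 0.05523411] [0.42197266 0.17647646 7.88979352]
edge out 79.87 strip [np.float32(79.62), np.float32(79.62)] line normal 79.74 rows 53 px [176.4 245. ] dist mm 0.73 w/ nominal n 0.83
edge pt offset from first look mm 0.58 dist by old edge 0.25
```

View pics/w4.png

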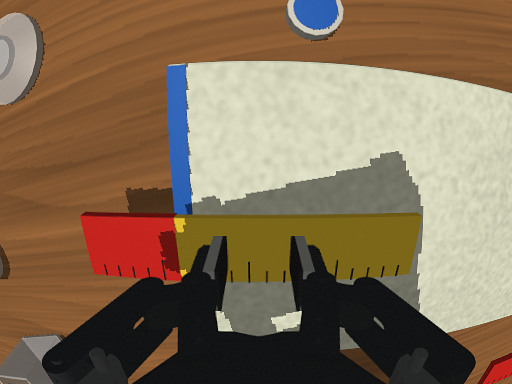

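The line is about 0.6 mm short. I'll nudge it out, then press firmly.

```bash
python3 -m handwheel '[[0.01,0.08,-0.08,0],[0.01,0.08,-0.08,0],[0.01,0.08,-0.15,0],[0.01,0.08,-0.25,0],[0.01,0.08,-0.25,0],[0.01,0.08,-0.25,0]]'
python3 - <<'E'
from m2 import *
im,p,s=look('w5');print(s['ee_pos'],s['ft_force'])
m2(im,p,(75,195),(219,272),(120,380))
E
```

```text
time_s: 7.48
ee_pos: [0.5571, 0.1601, 0.0552]
tool_rot: [-0.642, 0.767, -0.005, 0.006]
ft_force: [-3.9, -0.4, 19.0]
gripper_width: 0.398
[0.55706633 0.16012543 0.05515946] [-3.87964554 -0.36049295 18.96937605]
edge out 79.7 strip [np.float32(79.73), np.float32(79.73)] line normal 79.65 rows 53 px [176.5 245. ] dist mm -0.2 w/ nominal n -0.27
edge pt offset from first look mm 0.57 dist by old edge -0.84
```

```bash
python3 -m handwheel '[[-0.05,0,-0.3,0],[-0.05,0,-0.35,0],[-0.05,0,-0.35,0],[-0.05,0,-0.35,0]]'
python3 - <<'E'
from m2 import *
im,p,s=look('w6');print(s['ee_pos'],s['ft_force'])
m2(im,p,(75,195),(219,272),(120,380))
out=[]
for n,(x,y) in(('scene',(220,150)),('side',(225,130))):
    i=cams.capture(n);out.append(cv2.resize(i[y:y+110,x:x+150],None,fx=5,fy=5,interpolation=2)[:,:,::-1]);cv2.imwrite(f'pics/{n}6.png',i[:,:,::-1])
cv2.imwrite('pics/c6a.png',out[0]);cv2.imwrite('pics/c6b.png',out[1])
E
```

```text
time_s: 8.02
ee_pos: [0.5582, 0.1603, 0.0551]
tool_rot: [-0.642, 0.767, -0.007, 0.008]
ft_force: [-6.2, -0.6, 26.8]
gripper_width: 0.4
[0.55815892 0.16028002 0.05511847] [-6.17332498 -0.58495534 26.80873793]
edge out 79.74 strip [np.float32(79.69), np.float32(79.69)] line normal 79.93 rows 53 px [176.4 245. ] dist mm -0.59 w/ nominal n -0.62
edge pt offset from first look mm 0.61 dist by old edge -1.23
```

View pics/c6a.png

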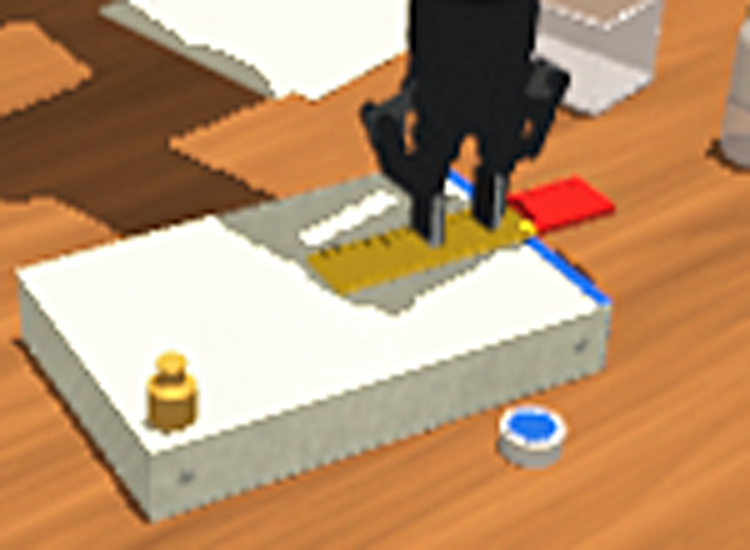

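View pics/c6b.png

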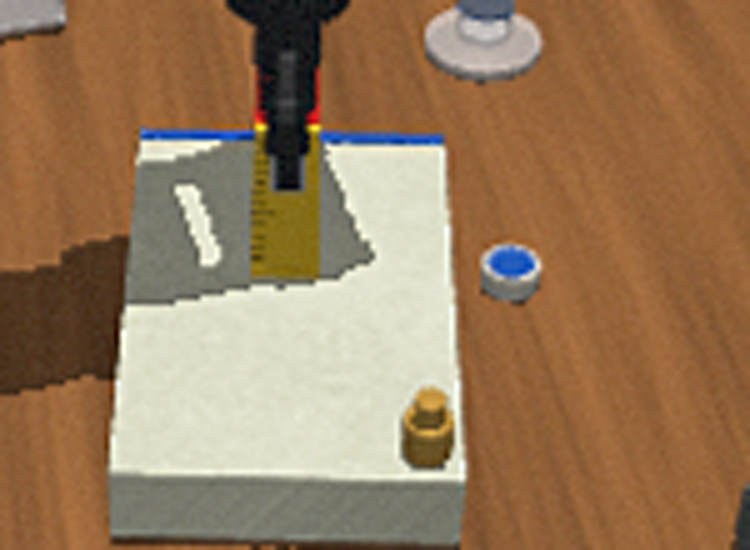

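View pics/w6.png

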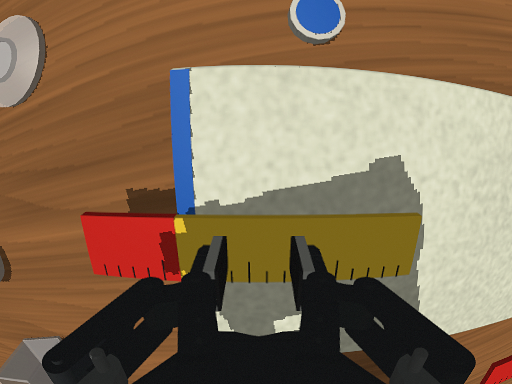

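```bash
python3 -c "
import cv2
a=cv2.imread('pics/w6.png')[195:235,150:205];cv2.imwrite('pics/c6c.png',cv2.resize(a,None,fx=14,fy=14,interpolation=cv2.INTER_NEAREST))"
```

```text
(no output)
```

View pics/c6c.png

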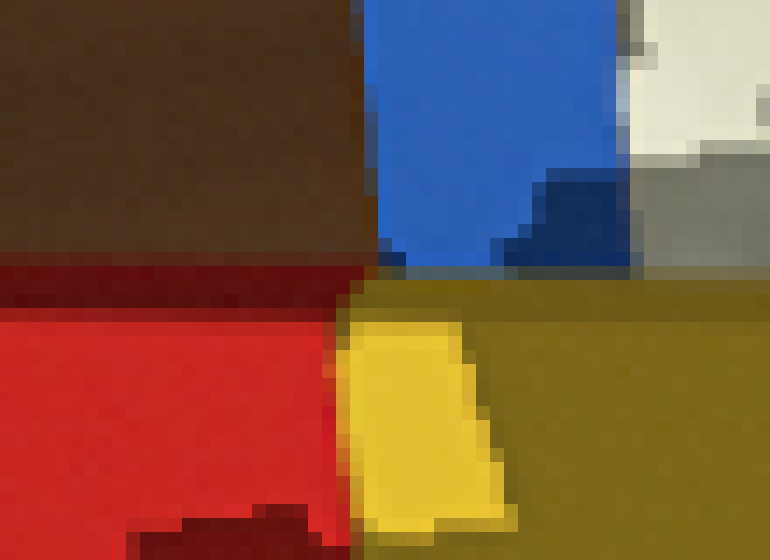

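The corner crop shows the red/yellow line meeting the outer blue rim to within about 0.5 px (≈0.3 mm). I'll check that the hold is steady, then hand in.

Run:
```python
from m2 import *
for k in range(3):
    for j in range(6): cams.capture('side')
    s=arm.sense();print(s['time_s'],s['ee_pos'],s['ft_force'])
im,p,s=look('w7');m2(im,p,(75,195),(219,272),(120,380))
```

```text
8.475 [0.55816108 0.16029298 0.05509328] [-5.93784612 -0.4639095  26.65494899]
8.775 [0.55817052 0.16029612 0.05511921] [-5.70168206 -1.02685983 26.59216369]
9.075 [0.55818441 0.16031014 0.05512064] [-5.90695675 -1.5248782  26.21375908]
edge out 79.74 strip [np.float32(79.7), np.float32(79.7)] line normal 79.97 rows 53 px [176.4 245. ] dist mm -0.58 w/ nominal n -0.61
edge pt offset from first look mm 0.65 dist by old edge -1.26
```

Steady at about 26 N, so I'm handing in.

```bash
python3 -c "
from bench import arm
print(arm.sign_off())"
```

```text
the job is handed in; nothing more can be done
None
```

I slid the 200 x 40 mm strip out over the blue edge with both fingertips, never lifting it. It turned about −4° on the way to point straight out. I then pressed it down and handed the job in at about 9 s with the fingertips still holding it.

- **Line on the edge:** the last close wrist measurement puts the red/yellow line about 0.6 mm past the edge. An enlarged crop at the corner suggests about 0.3 mm. Measured against the edge position from my first, more distant look, it is about 1.2 mm past, so these disagree by about 1 mm.
- **Direction:** strip 79.7°, platform 79.7–79.8°.
- **Press:** about 26 N and steady over 1 s, with a sideways force of about 6 N. The strip shows flat in the pictures.
- **Other things:** the weight and cap look undisturbed in the final crops. I did not measure the other bystanders again, but the arm never came near them.

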